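# Hold a bayonet collar home on a spring valve port

## Robot

A 7-joint arm with a two-finger parallel gripper is mounted at the origin on the work surface. World frame = base frame: x ahead of the robot, y to its left, z up, the work surface at z = 0. Lengths are in m, angles in degrees, forces in N, time in s.
With the tool pointing down it reaches from about 0.4 to 0.875 m from the base axis. Payload 6.5 kg.
Tool frame: the origin (TCP) lies between the finger pads; the fingertips stand 14 mm ahead of it and the grasp point (between the pads) lies 5 mm behind it; z points along the fingers, y is the line along which they close (so a half turn about z gives the same grasp; the last joint's range is limited). The gripper opens to 88 mm and grips with 3 to 60 N. Pads are 18 mm wide; open, the fingers measure 123 mm over their backs; the gripper's body (75 mm by 187 mm) begins 45 mm behind the grasp point.
Start: joints at [-69.11, 30.733, -0.252, 88.115, 0.149, 61.152, -4.079], TCP at [0.271, 0.591, 0.253] pointing down, gripper open.
Joint ranges: [-154.64, 154.64], [-21.42, 123.67], [-72.66, 72.17], [13.99, 137.28], [-74.86, 254.86], [10.95, 109.41], [-158.01, 158.01]. Speed limits (degrees/s): [136.94, 136.94, 180, 180, 180, 180, 180].

## Interface

Orientations are given as [roll, pitch, yaw] about the fixed x, y, z axes, in that order (R = Rz(yaw) Ry(pitch) Rx(roll)).
In Python, from rig import r gives the robot as it stands. The module is installed in compiled form; this text tells all that it offers.
- The arm moves only by the tool carry_out, never from a script. Its argument "steps" is a list of rows, each a list of 2 entries, a list of its own where there are three numbers: the shift along the tool's x, y, z in m, then the turn, a rotation vector about the tool's x, y, z in degrees. In form: [[[tx, ty, tz], [wx, wy, wz]], ...]. A call has 1 to 5 rows; each row is the pose to reach, as a shift and turn from the pose commanded when the call began, along the tool's axes at that moment; what a row does not reach only later rows make up. A row lasts 1/8 s, in which the tool goes at most 62.5 mm and 10.7 degrees, less where a joint would pass 70% of its speed; a pose out of reach is approached as far as the arm can. A call with a gripper value outside its range is refused whole. "hand" is the closure, from 0 (fully open) to 1 (shut), set as the call begins (left out, the last holds). The fingers move at their own pace and stop on an object; "newtons" is the grip in N (left out, the last holds). Time passes only in rows, so rows that repeat a pose let the fingers close. It gives the time, the measured TCP pose, the force, the opening and the grip force at its end, in the units of the state.
- r.state(): the state, without advancing time (a new reading comes with each control period).
- r.grab_frame(name): name is "scene" or "top" or "wrist"; returns a dict with "image" (480x640x3 uint8, red, green, blue), "intrinsics" (3x3 intrinsics, pixels), "pose" (4x4, takes a point from camera to world coordinates). Camera axes: x right, y down, z forward; pixel columns grow to the right and rows downward; lengths in m; the calibration is good to about 2 mm. A picture is of the moment at which its call begins. There is no depth.
- r.sign_off(): hands the job in; it is judged then, once.
The state is a dict: "time": time; "joint_positions": joint angles; "qvel": joint speeds; "effort": joint torques, N m; "tcp_pos": TCP position; "ee_rot": TCP orientation; "contact_force": force on the tool from outside, world axes, zero at the start; "torque": the same for the moment, N m; "grip_width": finger opening in m; "grip_force": force on a finger pad.
Only numpy, scipy, OpenCV 4.12 (cv2) and the standard library are available. Lean on these libraries where they do the work, as an engineer would, in place of code of your own. Each camera call takes 0.05 s, during which the arm holds its last target. There are 200 camera calls.

## Task

Lift the knurled aluminium collar up off its parking peg, set it over the spigot of the valve port, and turn it until the keyways hidden inside it drop over the spigot's pins. Push it fully home against the valve's spring so its rim is down on the flange, and finish while still holding it pushed down there. Leave the smooth cap on its peg and the other loose things where they are.

Things in the scene. Friction and masses are not known exactly. Their poses are not given: they have to be found in the camera images.
- collar: loose knurled aluminium collar: round cap 51 mm in diameter, 54 mm tall, open below, 120 to 195 g. Origin: centre of its lower rim, z up along its axis. Skirt (z 0 to 36 mm, 50 mm across): bore 36 mm wide, 36 mm deep; in the bore wall 3 straight keyways, 10 mm wide, 4 mm deep, 120 degrees apart, full depth. Nothing outside marks them and their angle is not told: any 120 degrees of turn meets it once.
- collar_grip (a point): point on the collar's axis 45 mm above its rim, mid-height of the knurled solid cap (18 mm tall, 51 mm across), the place to grip, across any diameter. The collar starts hanging upright on one of the rack's pegs, the cap's underside on the peg head, rim 59 mm above the table; it must rise 38 mm to clear the peg.
- port: fixed valve port: aluminium block 90 x 90 mm, 45 mm tall, with a steel flange 62 mm across on top (flange top 51 mm above the table) and a round spigot standing on it. Origin: centre of the underside; z up along the spigot's axis; a brass pipe stub points to +x and reaches 85 mm from the axis.
- port_seat (a point): centre of the flange top, axes as port. Spigot: 34 mm across, 34 mm tall, top edge chamfered 4 mm. Three radial pins 5 mm thick reach 20.5 mm from the axis at 0 (+x), 120 and 240 degrees, centred 11 mm up. A collar not lined up rests on them, rim 13.5 mm above the flange, and can be turned or let go and regripped there; within about 6 degrees it drops. Home: its rim is on the flange.
- plunger (a joint): brass spring plunger of the valve, 14 mm across, standing out of the spigot's top, free top 45 mm above the flange. Value: how far it is pressed down, m: 0 free, 0.009 with the collar home. The collar meets it once its rim is under 9 mm above the flange; it pushes up with 5 N at first, 9.5 N with the collar home, so a collar let go rises again.
- rack: fixed parking rack: slotted aluminium profile 230 mm long (its y axis), 40 mm wide, 40 mm tall, with upright pegs at y = -70 and +70 mm. Each ends in a black mushroom head 32 mm across, 10 mm tall, flat top 95 mm above the table. Origin: centre of the underside. The collar hangs on one peg, the smooth cap on the other.
- blank_cap: bystander: smooth grey plastic cap, 42 mm in diameter, 28 mm tall, hanging on the other peg with its top 103 mm above the table; origin: centre of its lower rim
- carton: bystander: cardboard carton 85 x 55 x 32 mm, origin: centre of its underside
- bracket: bystander: aluminium angle bracket 40 x 40 x 40 mm, origin: centre of its underside
- screwdriver: bystander: screwdriver lying on the table, about 200 mm long, along its x axis, origin near its middle
Not all that is in view belongs to the job. What is shaped like the collar but green is not meant.

How it is judged:
By the outcome, as a careful person would: the job done as asked, in the order asked, and still so for the second after the job is handed in, while the arm keeps its last pose, push and grip.
It also fails if it takes over 72 s, if anything falls off the work surface, if the arm or the gripper's body presses on something with over 40 N, if the wrist force passes 120 N, or if a joint passes its speed limit or range.

## Working session

There is one attempt and no reset: what is moved stays moved. The work goes in short steps, Python scripts to look and compute and a tool call to move; the robot and the scene stay as the last step left them, time stands still between calls to the robot, and variables do not carry over. Pictures are saved under pics/ and viewed, at most 10 in all, crops included, and the job is handed in when it is done.

Besides the shell and the picture viewer there is one more tool, called after "Emit:" by a JSON object that holds its "fn" and its "kwargs". carry_out: Moves the arm, as the interface text tells. Its arguments: {"type":"object","properties":{"steps":{"type":"array","items":{"type":"array"}},"hand":{"type":"number"},"newtons":{"type":"number"}},"required":["steps"]}

```bash
mkdir -p pics; python3 - <<'E'
from rig import r
import cv2,numpy as np
s=r.state(); print(s['time'],s['tcp_pos'],s['ee_rot'])
for n in ("scene","top"):
    f=r.grab_frame(n); cv2.imwrite(f'pics/{n}0.png',f['image'][:,:,::-1]); np.savez(f'{n}0.npz',K=f['intrinsics'],T=f['pose']); print(f['intrinsics'],f['pose'])
E
```

```text
0.0 [0.27121767 0.59005759 0.25183482] [-1.79899731e+02  8.94535987e-03  1.55321224e+02]
[[435.59726438   0.         323.60232364]
 [  0.         435.59726438 244.33396556]
 [  0.           0.           1.        ]] [[ 0.53982375  0.59446438 -0.59598861  1.1597229 ]
 [ 0.8417752  -0.38307319  0.38035438 -0.35639185]
 [-0.00220012 -0.70701275 -0.70719737  0.73388881]
 [ 0.          0.          0.          1.        ]]
[[448.6635642    0.         319.06757708]
 [  0.         448.6635642  237.65799339]
 [  0.           0.           1.        ]] [[-0.04427169 -0.97702029  0.2084979   0.43710723]
 [-0.99900193  0.04453464 -0.00343528 -0.03296309]
 [-0.00592904 -0.20844189 -0.97801678  0.94505489]
 [ 0.          0.          0.          1.        ]]
```

View pics/scene0.png

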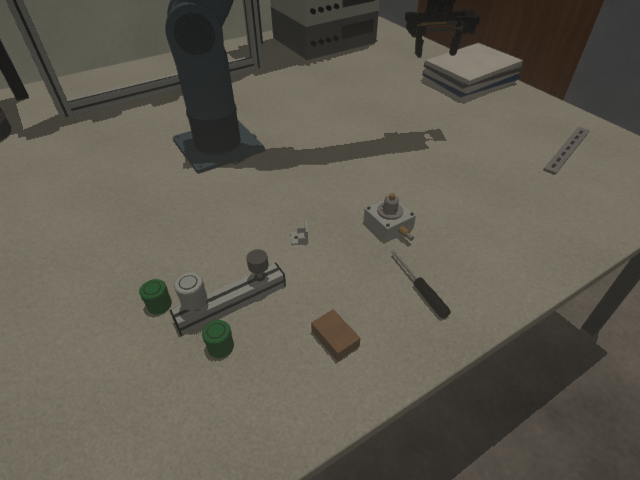

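View pics/top0.png

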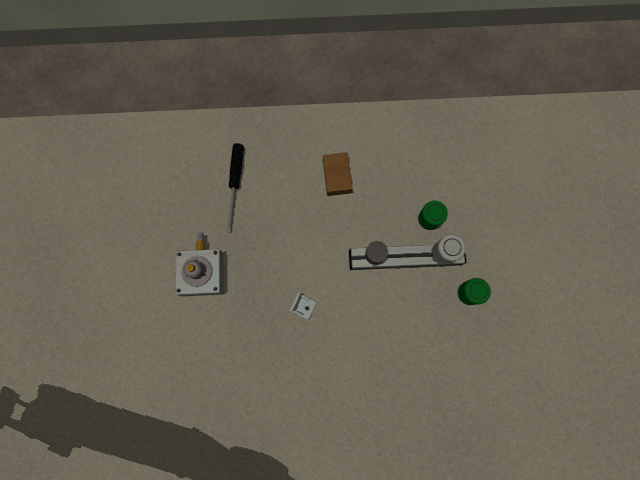

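The scene view shows the collar at (190,285) on the rack's near-left peg, with green decoys either side of it, the smooth cap at (257,262) and the port at (391,210). In the top view they are at (452,247), (376,252) and (196,270). The port's pipe stub points up-image at (200,240). Next I'll enlarge the top view.

```bash
python3 - <<'E'
import cv2,numpy as np
a=cv2.imread('pics/top0.png')
c=lambda x,y:cv2.resize(a[y:y+80,x:x+80],None,fx=5,fy=5,interpolation=cv2.INTER_CUBIC)
cv2.imwrite('pics/crop0.png',np.hstack([c(160,225),c(412,207)]))
E
```

```text
(no output)
```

View pics/crop0.png

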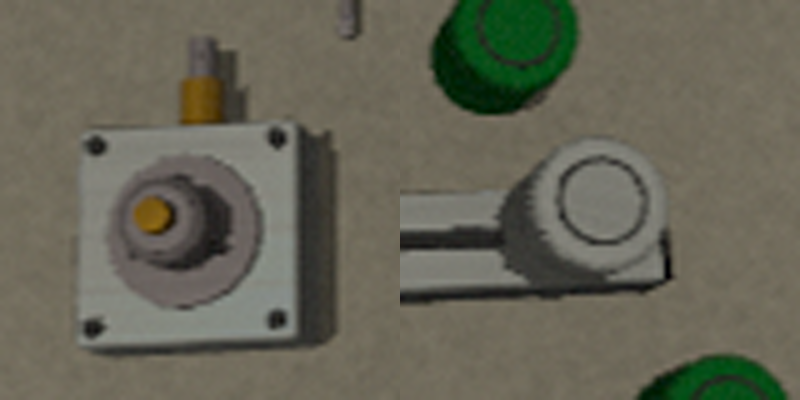

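The crop puts the flange centre at about (197.1,271.3), the plunger top at (190.4,267.8) and the collar's top ring at (452.6,247). The screws give the port's yaw.

```bash
cat > h.py <<'E'
import numpy as np
from scipy.spatial.transform import Rotation as R
def ray(K,T,uv,z):
    d=T[:3,:3]@np.linalg.inv(K)@np.array([*uv,1.]); o=T[:3,3]; return o+d*(z-o[2])/d[2]
def togo(s,p,yaw=None):
    "shift in tool axes to world TCP p, and tool-down turn"
    Rt=R.from_euler('xyz',s['ee_rot'],degrees=True)
    d=Rt.inv().apply(np.array(p)-s['tcp_pos']); out=[d.round(4)]
    if yaw is not None: out.append((Rt.inv()*R.from_euler('xyz',[180,0,yaw],degrees=True)).as_rotvec(degrees=True).round(2))
    return out
E
python3 - <<'E'
from h import *; from rig import r
d=np.load('top0.npz'); f=lambda u,v,z:ray(d['K'],d['T'],(u,v),z)
c=lambda u,v,z:f(160+u/5-.4,225+v/5-.4,z)
print('flange',c(185,231,.051),'plung',c(152,214,.096),'scr',c(185.7,232.2,.045))
for a,b in (((277,319),(277,136)),((93,328),(96,146))):
    e=c(*b,.045)-c(*a,.045);print(np.degrees(np.arctan2(e[1],e[0])))
for a,b in (((277,319),(93,328)),((277,136),(96,146))):
    e=c(*b,.045)-c(*a,.045);print(np.degrees(np.arctan2(e[1],e[0]))-90)
g=f(412+203/5-.4,207+200/5-.4,.113);print('collar',g)
d=np.load('scene0.npz');print('scene',ray(d['K'],d['T'],(189.5,282),.113),ray(d['K'],d['T'],(391.5,196.5),.096))
s=r.state()
for yaw in (180,90,0): print(togo(s,[g[0],g[1],.2],yaw))
E
```

```text
flange [0.57089291 0.21272082 0.051     ] plung [0.57128049 0.21306014 0.096     ] scr [0.57128858 0.2140801  0.045     ]
0.23435296612179046
0.2685206611122584
0.22794692835155672
0.6172683637065148
collar [ 0.58584654 -0.28579595  0.113     ]
scene [ 0.58483984 -0.28514972  0.113     ] [0.57528047 0.20425849 0.096     ]
[array([-0.6516, -0.6645,  0.053 ]), array([-9.000e-02, -1.000e-02, -2.468e+01])]
[array([-0.6516, -0.6645,  0.053 ]), array([-7.000e-02,  6.000e-02,  6.532e+01])]
[array([-0.6516, -0.6645,  0.053 ]), array([-2.0000e-02,  1.2000e-01,  1.5532e+02])]
```

Emit:
{"fn": "carry_out", "kwargs": {"steps": [[[-0.043,-0.044,0],[0,0,0]],[[-0.086,-0.088,0],[0,0,0]],[[-0.13,-0.132,0],[0,0,0]],[[-0.173,-0.176,0],[0,0,0]],[[-0.216,-0.22,0],[0,0,0]]], "hand": 0, "newtons": 40}}

```text
time: 0.72
tcp_pos: [0.3762, 0.2984, 0.2526]
ee_rot: [-180.0, 0.0, 155.3]
contact_force: [1.4, 0.1, 0.5]
grip_width: 0.0882
grip_force: 0.0
```

Emit:
{"fn": "carry_out", "kwargs": {"steps": [[[-0.043,-0.044,0],[0,0,0]],[[-0.086,-0.088,0],[0,0,0]],[[-0.13,-0.132,0],[0,0,0]],[[-0.173,-0.176,0],[0,0,0]],[[-0.216,-0.22,0],[0,0,0]]]}}

```text
time: 1.35
tcp_pos: [0.4805, 0.0086, 0.2527]
ee_rot: [180.0, 0.0, 155.3]
contact_force: [2.4, 0.5, 0.1]
grip_width: 0.0884
grip_force: 0.0
```

```bash
python3 - <<'E'
from h import *; from rig import r
s=r.state();print(s['time'],s['tcp_pos'],s['ee_rot'],s['joint_positions'],s['contact_force'])
for yaw in (180,): print(togo(s,[.5855,-.2855,.2],yaw))
f=r.grab_frame('wrist');print((np.linalg.inv(f['pose'])@[*s['tcp_pos'],1]).round(3))
E
```

```text
1.35 [0.48049515 0.00855617 0.2527461 ] [1.79984119e+02 4.84063438e-03 1.55331986e+02] [-19.62155942  14.26906984  15.51919289 113.87577656  -4.78657073
  52.44000829  63.69424607] [2.41231695 0.54457498 0.06117764]
[array([-0.2181, -0.2234,  0.0527]), array([ 1.000e-02,  1.000e-02, -2.467e+01])]
[0.    0.032 0.147 1.   ]
```

Emit:
{"fn": "carry_out", "kwargs": {"steps": [[[-0.043,-0.044,0],[0,0,0]],[[-0.086,-0.088,0],[0,0,0]],[[-0.13,-0.132,0],[0,0,0]],[[-0.173,-0.176,0],[0,0,0]],[[-0.2,-0.205,0],[0,0,0]]]}}

```text
time: 2.02
tcp_pos: [0.5764, -0.2623, 0.2523]
ee_rot: [-179.9, -0.0, 155.2]
contact_force: [0.5, 0.4, 0.8]
grip_width: 0.0881
grip_force: 0.0
```

Emit:
{"fn": "carry_out", "kwargs": {"steps": [[[-0.018,-0.018,0],[0,0,0]],[[-0.018,-0.018,0],[0,0,0]],[[-0.018,-0.018,0],[0,0,0]]]}}

```text
time: 2.4
tcp_pos: [0.5851, -0.2817, 0.2523]
ee_rot: [180.0, -0.1, 155.4]
contact_force: [0.6, 0.5, -0.1]
grip_width: 0.0881
grip_force: 0.0
```

```bash
python3 - <<'E'
from h import *; from rig import r
import cv2
s=r.state();print(s['tcp_pos'],s['joint_positions'],s['contact_force'])
f=r.grab_frame('wrist');cv2.imwrite('pics/w1.png',f['image'][:,:,::-1]);np.savez('w1.npz',K=f['intrinsics'],T=f['pose'])
T=np.linalg.inv(f['pose']);p=f['intrinsics']@(T@[.5855,-.2855,.113,1])[:3];print(p/p[2])
E
```

```text
[ 0.58508031 -0.28170405  0.25227536] [  7.84434631  31.80454274  20.46288934  89.13984203 -12.17523166
  61.33042239  96.73944779] [ 0.64157343  0.53851706 -0.14679738]
[317.71732019 235.09340005   1.        ]
```

View pics/w1.png

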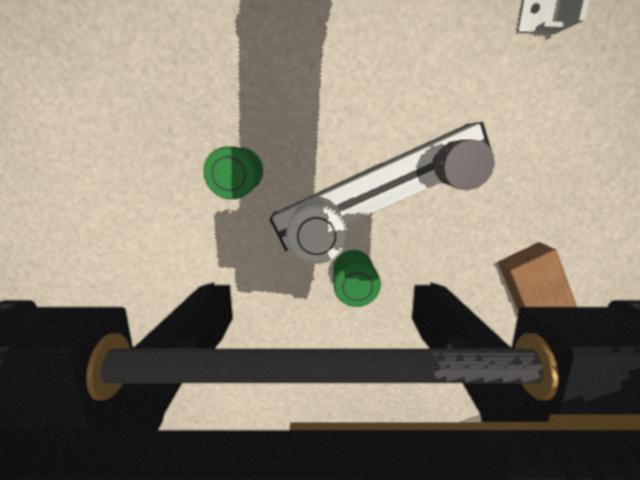

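The collar's top ring is at (317,235), within 1 px of the prediction, so the collar is at about (0.5855, -0.2855). I'll descend now.

Emit:
{"fn": "carry_out", "kwargs": {"steps": [[[-0.002,-0.003,0.04],[0,0,0]],[[-0.002,-0.003,0.08],[0,0,0]],[[-0.002,-0.003,0.1],[0,0,0]],[[-0.002,-0.003,0.11],[0,0,0]],[[-0.002,-0.003,0.11],[0,0,0]]]}}

```text
time: 3.08
tcp_pos: [0.5861, -0.2866, 0.1431]
ee_rot: [180.0, 0.0, 155.3]
contact_force: [-0.3, 0.4, 0.3]
grip_width: 0.0883
grip_force: 0.0
```

```bash
python3 - <<'E'
from h import *; from rig import r
s=r.state();print(s['tcp_pos'],togo(s,[.5855,-.2855,.099],155.3),s['contact_force'])
E
```

```text
[ 0.58607084 -0.28662869  0.14310273] [array([0.001 , 0.0008, 0.0441]), array([0.  , 0.02, 0.04])] [-0.32996137  0.43867299  0.32889993]
```

Emit:
{"fn": "carry_out", "kwargs": {"steps": [[[0.001,0.001,0.015],[0,0,0]],[[0.001,0.001,0.03],[0,0,0]],[[0.001,0.001,0.04],[0,0,0]],[[0.001,0.001,0.044],[0,0,0]],[[0.001,0.001,0.044],[0,0,0]]]}}

```text
time: 3.7
tcp_pos: [0.5852, -0.2856, 0.0985]
ee_rot: [-180.0, -0.0, 155.3]
contact_force: [-0.1, 0.1, 0.1]
grip_width: 0.088
grip_force: 0.0
```

Emit:
{"fn": "carry_out", "kwargs": {"steps": [[[0,0,0],[0,0,0]],[[0,0,0],[0,0,0]],[[0,0,0],[0,0,0]],[[0,0,0],[0,0,0]],[[0,0,0],[0,0,0]]], "hand": 1, "newtons": 40}}

```text
time: 4.32
tcp_pos: [0.5854, -0.2856, 0.0989]
ee_rot: [-180.0, 0.0, 155.3]
contact_force: [0.3, -0.9, 0.6]
grip_width: 0.0496
grip_force: 40.0
```

Emit:
{"fn": "carry_out", "kwargs": {"steps": [[[0,0,0],[0,0,0]],[[0,0,0],[0,0,0]],[[0,0,0],[0,0,0]]]}}

```text
time: 4.7
tcp_pos: [0.5853, -0.2856, 0.0989]
ee_rot: [-180.0, 0.0, 155.3]
contact_force: [-0.8, 0.0, 2.3]
grip_width: 0.0498
grip_force: 40.0
```

Emit:
{"fn": "carry_out", "kwargs": {"steps": [[[0,0,-0.01],[0,0,0]],[[0,0,-0.025],[0,0,0]],[[0,0,-0.045],[0,0,0]],[[0,0,-0.075],[0,0,0]],[[0,0,-0.1],[0,0,0]]]}}

```text
time: 5.32
tcp_pos: [0.5856, -0.2857, 0.2013]
ee_rot: [180.0, 0.1, 155.3]
contact_force: [0.2, 0.6, -1.8]
grip_width: 0.0493
grip_force: 40.0
```

```bash
python3 - <<'E'
from h import *; from rig import r
import cv2
s=r.state();print(s['tcp_pos'],togo(s,[.571,.213,.199],155.3),s['contact_force'],s['grip_width'])
f=r.grab_frame('scene');cv2.imwrite('pics/s2.png',cv2.resize(f['image'][150:390,100:420,::-1],None,fx=2,fy=2))
E
```

```text
[ 0.58564341 -0.28570453  0.20132085] [array([0.2216, 0.447 , 0.002 ]), array([0.01, 0.1 , 0.01])] [ 0.2033635   0.61702957 -1.7620228 ] 0.049326630165346344
```

View pics/s2.png

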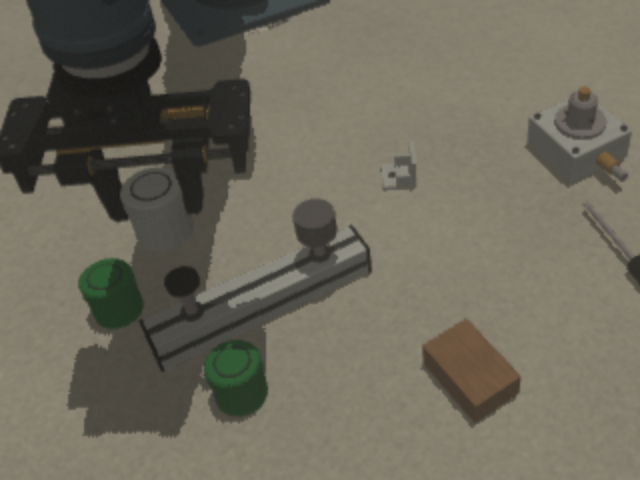

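The collar hangs upright in the gripper, the peg is bare, and the smooth cap is still on its peg. I'll move to just short of the port so the wrist camera can see it.

Emit:
{"fn": "carry_out", "kwargs": {"steps": [[[0.01,0.03,0],[0,0,0]],[[0.025,0.08,0],[0,0,0]],[[0.043,0.138,0],[0,0,0]],[[0.061,0.196,0],[0,0,0]],[[0.08,0.254,0],[0,0,0]]]}}

```text
time: 6.0
tcp_pos: [0.6189, -0.0194, 0.1995]
ee_rot: [180.0, 0.1, 155.3]
contact_force: [-0.6, -0.1, -1.9]
grip_width: 0.049
grip_force: 40.0
```

Emit:
{"fn": "carry_out", "kwargs": {"steps": [[[0.018,0.058,0],[0,0,0]],[[0.036,0.116,0],[0,0,0]],[[0.052,0.165,0],[0,0,0]],[[0.062,0.193,0],[0,0,0]],[[0.062,0.193,0],[0,0,0]]]}}

```text
time: 6.62
tcp_pos: [0.6424, 0.1839, 0.1988]
ee_rot: [179.9, -0.0, 155.6]
contact_force: [1.1, -0.5, -1.2]
grip_width: 0.0498
grip_force: 40.0
```

```bash
python3 - <<'E'
from h import *; from rig import r
import cv2
s=r.state();print(s['tcp_pos'],s['joint_positions'],s['contact_force'],s['grip_width'])
f=r.grab_frame('wrist');cv2.imwrite('pics/w2.png',f['image'][:,:,::-1]);np.savez('w2.npz',K=f['intrinsics'],T=f['pose'])
T=np.linalg.inv(f['pose'])
for q in ([.571,.213,.096,1],[.571,.213,.051,1],[s['tcp_pos'][0],s['tcp_pos'][1],s['tcp_pos'][2]+.014,1]): p=f['intrinsics']@(T@q)[:3];print(p/p[2])
d=np.load('scene0.npz');print('scene',ray(d['K'],d['T'],(390,210.5),.051),ray(d['K'],d['T'],(392.2,196),.096))
E
```

```text
[0.64239988 0.1838794  0.19881769] [-31.12702752  36.52677736  17.09860656  88.52734039 -12.19688366
  56.74373955  55.12745608] [ 1.07265036 -0.51120423 -1.17582406] 0.04979149386497026
[317.12757903 136.88634547   1.        ]
[317.70211984 137.78868503   1.        ]
[322.12297082 331.65720464   1.        ]
scene [0.57387568 0.20700234 0.051     ] [0.57471753 0.20679608 0.096     ]
```

View pics/w2.png

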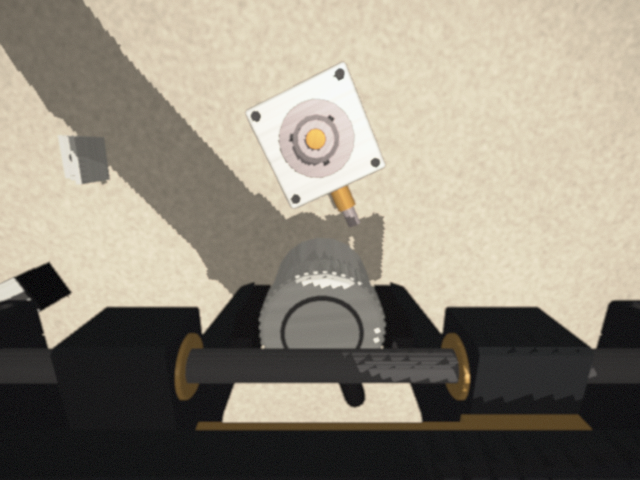

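The wrist view shows the plunger at (315.5,139), the flange centre at (316,138) and the held collar's ring at (322,333). Everything is within about 2 px of prediction.

```bash
python3 - <<'E'
from h import *; from rig import r
import cv2
d=np.load('w2.npz');f=lambda u,v,z:ray(d['K'],d['T'],(u,v),z)
p=f(315.5,139,.096);print(p,f(316,138.3,.051))
e=f(295.5,198.5,.045),f(375.5,162,.045),f(256,116,.045),f(340,73.5,.045)
print('scr',np.mean(e,0),'held',f(322,333,.199+.014))
for a,b in ((e[2],e[0]),(e[3],e[1])): v=b-a;print(np.degrees(np.arctan2(v[1],v[0])))
s=r.state();print(s['tcp_pos'],togo(s,[.572,.2123,.199],155.3))
E
```

```text
[0.57178717 0.21142686 0.096     ] [0.57079168 0.21158473 0.051     ]
scr [0.57169519 0.21177379 0.045     ] held [0.6428389 0.1836253 0.213    ]
0.03999898037138156
0.28886866652114407
[0.64270627 0.18079733 0.19890891] [array([ 0.0774, -0.0007, -0.0001]), array([0.  , 0.01, 0.13])]
```

Emit:
{"fn": "carry_out", "kwargs": {"steps": [[[0.03,-0.001,0],[0,0,0]],[[0.06,-0.0015,0],[0,0,0]],[[0.0777,-0.0015,0.01],[0,0,0]],[[0.0777,-0.0015,0.035],[0,0,0]],[[0.0777,-0.0015,0.055],[0,0,0]]]}}

```text
time: 7.3
tcp_pos: [0.5719, 0.209, 0.1433]
ee_rot: [-180.0, 0.0, 155.2]
contact_force: [-0.0, -0.7, -1.3]
grip_width: 0.0493
grip_force: 40.0
```

Emit:
{"fn": "carry_out", "kwargs": {"steps": [[[0,0,0],[0,0,0]],[[0,0,0],[0,0,0]]]}}

```text
time: 7.55
tcp_pos: [0.5725, 0.2104, 0.1443]
ee_rot: [180.0, 0.1, 155.3]
contact_force: [-0.9, 0.5, -1.7]
grip_width: 0.0498
grip_force: 40.0
```

```bash
python3 - <<'E'
from h import *; from rig import r
s=r.state();print(s['tcp_pos'],togo(s,[.5715,.2119,.13],155.3),s['contact_force'],s['joint_positions'])
E
```

```text
[0.57245322 0.21040327 0.14432065] [array([0.0015, 0.001 , 0.0143]), array([ 0.02,  0.05, -0.05])] [-0.86907439  0.49893125 -1.72776572] [-35.91692137  35.12400417  15.99412609  99.91724802 -12.55637515
  46.66019639  51.21445068]
```

Emit:
{"fn": "carry_out", "kwargs": {"steps": [[[0.0015,0.001,0.005],[0,0,0]],[[0.0015,0.001,0.011],[0,0,0]],[[0.0015,0.001,0.017],[0,0,0]],[[0.0015,0.001,0.02],[0,0,0]],[[0.0015,0.001,0.023],[0,0,0]]]}}

```text
time: 8.18
tcp_pos: [0.5708, 0.2125, 0.1205]
ee_rot: [-180.0, 0.0, 155.3]
contact_force: [0.8, -0.7, -1.2]
grip_width: 0.0493
grip_force: 40.0
```

Emit:
{"fn": "carry_out", "kwargs": {"steps": [[[0,0,0.002],[0,0,0]],[[0,0,0.004],[0,0,0]],[[0,0,0.004],[0,0,0]]]}}

```text
time: 8.55
tcp_pos: [0.5707, 0.2126, 0.1166]
ee_rot: [-180.0, -0.0, 155.3]
contact_force: [-0.1, -0.4, -1.4]
grip_width: 0.0497
grip_force: 40.0
```

Emit:
{"fn": "carry_out", "kwargs": {"steps": [[[0,0,0.003],[0,0,0]],[[0,0,0.006],[0,0,0]],[[0,0,0.009],[0,0,0]],[[0,0,0.0115],[0,0,0]],[[0,0,0.0115],[0,0,0]]]}}

```text
time: 9.18
tcp_pos: [0.5706, 0.2125, 0.105]
ee_rot: [-180.0, -0.0, 155.3]
contact_force: [0.6, 0.6, -1.4]
grip_width: 0.0495
grip_force: 40.0
```

Emit:
{"fn": "carry_out", "kwargs": {"steps": [[[0,0,0.001],[0,0,0]],[[0,0,0.002],[0,0,0]],[[0,0,0.002],[0,0,0]]]}}

```text
time: 9.55
tcp_pos: [0.5711, 0.2126, 0.104]
ee_rot: [180.0, 0.0, 155.3]
contact_force: [-1.5, -1.4, 5.2]
grip_width: 0.0496
grip_force: 40.0
```

Emit:
{"fn": "carry_out", "kwargs": {"steps": [[[0,0,0.001],[0,0,4]],[[0,0,0.001],[0,0,8]],[[0,0,0.001],[0,0,12]],[[0,0,0.001],[0,0,16]],[[0,0,0.001],[0,0,20]]]}}

```text
time: 10.18
tcp_pos: [0.5721, 0.2116, 0.1038]
ee_rot: [179.9, 0.1, 135.2]
contact_force: [-1.4, -3.0, 9.9]
grip_width: 0.0496
grip_force: 40.0
```

```bash
python3 - <<'E'
from rig import r
s=r.state();print(s['tcp_pos'],s['contact_force'],s['torque'],s['ee_rot'],s['joint_positions'][6])
E
```

```text
[0.57208063 0.21159899 0.1038462 ] [-1.42304921 -3.0381778   9.88386297] [-0.80026263  0.48609308  0.19374114] [1.79920629e+02 1.11467133e-01 1.35162209e+02] 35.83050618261718
```

Emit:
{"fn": "carry_out", "kwargs": {"steps": [[[0,0,0],[0,0,4]],[[0,0,0],[0,0,8]],[[0,0,0],[0,0,12]],[[0,0,0],[0,0,16]],[[0,0,0],[0,0,20]]]}}

```text
time: 10.8
tcp_pos: [0.5719, 0.2117, 0.1038]
ee_rot: [179.9, 0.1, 115.2]
contact_force: [-2.3, -2.0, 9.9]
grip_width: 0.0497
grip_force: 40.0
```

Emit:
{"fn": "carry_out", "kwargs": {"steps": [[[0,0,0],[0,0,4]],[[0,0,0],[0,0,8]],[[0,0,0],[0,0,12]],[[0,0,0],[0,0,16]],[[0,0,0],[0,0,20]]]}}

```text
time: 11.42
tcp_pos: [0.5708, 0.2127, 0.1023]
ee_rot: [180.0, -0.0, 95.2]
contact_force: [0.5, 0.2, -1.5]
grip_width: 0.0493
grip_force: 40.0
```

It has dropped: the contact force is gone. I'll check the torque, then push down.

```bash
python3 - <<'E'
from rig import r
s=r.state();print(s['tcp_pos'],s['contact_force'],s['torque'],s['ee_rot'])
E
```

```text
[0.57080098 0.21267015 0.10225114] [ 0.49626762  0.15998931 -1.48079758] [-0.07449829  0.00403477 -0.06146575] [ 1.79985933e+02 -5.91700374e-03  9.51941101e+01]
```

Emit:
{"fn": "carry_out", "kwargs": {"steps": [[[0,0,0.001],[0,0,0]],[[0,0,0.002],[0,0,0]],[[0,0,0.003],[0,0,0]],[[0,0,0.003],[0,0,0]]]}}

```text
time: 11.92
tcp_pos: [0.5707, 0.2127, 0.0995]
ee_rot: [-180.0, -0.0, 95.3]
contact_force: [-2.7, -0.3, 3.0]
grip_width: 0.0496
grip_force: 40.0
```

The 4.5 N of push is the plunger, met at the expected height. I'll raise the grip and push home.

Emit:
{"fn": "carry_out", "kwargs": {"steps": [[[0,0,0.0],[0,0,0]],[[0,0,0.002],[0,0,0]],[[0,0,0.004],[0,0,0]],[[0,0,0.006],[0,0,0]],[[0,0,0.008],[0,0,0]]], "newtons": 60}}

```text
time: 12.55
tcp_pos: [0.5708, 0.2127, 0.0914]
ee_rot: [-180.0, -0.0, 95.3]
contact_force: [-3.4, -0.2, 7.3]
grip_width: 0.0493
grip_force: 60.0
```

Emit:
{"fn": "carry_out", "kwargs": {"steps": [[[0,0,0.001],[0,0,0]],[[0,0,0.002],[0,0,0]],[[0,0,0.003],[0,0,0]],[[0,0,0.003],[0,0,0]]]}}

```text
time: 13.05
tcp_pos: [0.5708, 0.2127, 0.0907]
ee_rot: [-180.0, -0.1, 95.3]
contact_force: [-11.4, -1.5, 28.2]
grip_width: 0.0494
grip_force: 60.0
```

```bash
python3 - <<'E'
from rig import r
s=r.state();print(s['tcp_pos'],s['contact_force'],s['torque'],s['ee_rot'],s['grip_force'])
E
```

```text
[0.57084509 0.21266014 0.090702  ] [-11.38660599  -1.52492882  28.21868626] [-0.50421588  2.41583534  0.03908072] [-1.79972215e+02 -9.64729305e-02  9.53065012e+01] 60.002587692579255
```

Emit:
{"fn": "carry_out", "kwargs": {"steps": [[[0,0,-0.0008],[0,0,0]],[[0,0,-0.0008],[0,0,0]],[[0,0,-0.0008],[0,0,0]]]}}

```text
time: 13.42
tcp_pos: [0.5708, 0.2126, 0.0908]
ee_rot: [-180.0, -0.1, 95.3]
contact_force: [-8.4, -1.0, 21.5]
grip_width: 0.0495
grip_force: 60.0
```

```bash
python3 - <<'E'
from rig import r
import cv2
s=r.state();print(s['tcp_pos'],s['contact_force'],s['ee_rot'])
f=r.grab_frame('scene');cv2.imwrite('pics/s3.png',cv2.resize(f['image'][130:270,310:490,::-1],None,fx=4,fy=4,interpolation=cv2.INTER_CUBIC))
E
```

```text
[0.57081701 0.21260543 0.0907532 ] [-8.44203738 -1.02407056 21.52981481] [-1.79984531e+02 -6.57080699e-02  9.53093983e+01]
```

View pics/s3.png

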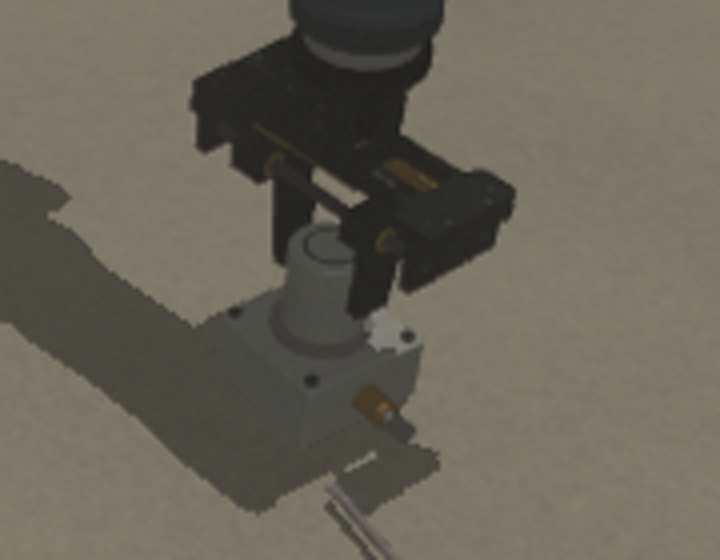

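The collar's rim at about (320,345) sits flush on the flange with no gap visible. The height and the roughly 22 N push agree with it being home.

```bash
python3 -c "
from rig import r
print(r.sign_off())"
```

```text
the job is handed in; nothing more can be done
None
```

The collar is home on the valve port with its rim on the flange, keyways over the pins, still gripped and held down with about 22 N; the job was handed in at about 13.5 s, and I touched nothing else.

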